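# Prise open the storage box and put the massage ball away

## Robot

A 6-joint arm with a two-finger parallel gripper is mounted at the origin on the work surface. World frame = base frame: x ahead of the robot, y to its left, z up, the work surface at z = 0. Lengths are in mm, angles in rad, forces in N, time in s.
With the tool pointing down it reaches from about 250 to 800 mm from the base axis. Payload 3.9 kg.
Tool frame: the origin (TCP) lies midway between the tips of the shut fingers; the grasp point (between the pads) lies behind it (bot.grasp_offset is the z of the grasp point in the tool frame, in mm); z points along the fingers, y is the line along which they close (so a half turn about z gives the same grasp; the last joint's range is limited). The gripper opens to 85 mm and grips with 20 to 120 N. Pads are 22 mm wide; open, the fingers measure 114 mm over their backs; the gripper's body (76 mm by 85 mm) begins 54 mm behind the grasp point. The pads swing forward as they close: fully open they stand 13 mm farther back than shut.
Start: joints at [-1.252, 0.26, -0.138, 1.173, 0, 1.571], TCP at [164.545, -498.538, 203.204] pointing down, gripper open.
Joint ranges: [-2.78, 2.78], [-0.83, 1.72], [-1.28, 1.37], [-1.9, 2.12], [-1.57, 1.48], [-3.14, 3.14]. Speed limits (rad/s): [2.57, 2.57, 3.14, 3.14, 3.14, 3.14].

## Interface

Orientations are given as [roll, pitch, yaw] about the fixed x, y, z axes, in that order (R = Rz(yaw) Ry(pitch) Rx(roll)).
In Python, from station import bot gives the robot as it stands.
- The arm moves only by the tool step_arm, never from a script. Its argument "moves" is a list of rows, each a list of 7 numbers: the shift along the tool's x, y, z in m, then the turn, a rotation vector about the tool's x, y, z in rad, then the finger opening in m, from 0 to 0.0854. A call has 1 to 20 rows; each row is the pose to reach, as a shift and turn from the pose commanded when the call began, along the tool's axes at that moment; what a row does not reach only later rows make up. A row lasts 1/10 s, in which the tool goes at most 50 mm and 8.59 degrees, less where a joint would pass 70% of its speed; a pose out of reach is approached as far as the arm can. A call with a gripper value outside its range is refused whole. The fingers move at their own pace and stop on an object; the grip force is fixed at half the most. Time passes only in rows, so rows that repeat a pose let the fingers close. It gives the time, the measured TCP pose, the force, the opening and the grip force at its end, in the units of the state.
- bot.read_state(): the state, without advancing time (a new reading comes with each control period).
- bot.camera(name): name is "scene" or "top"; returns a dict with "image" (420x560x3 uint8, red, green, blue), "mtx" (3x3 intrinsics, pixels), "D" ([k1, k2, p1, p2, k3] as OpenCV has them; the pictures are not rectified), "R" (3x3) and "t" (3): a world point X has camera coordinates R X + t. Camera axes: x right, y down, z forward; pixel columns grow to the right and rows downward; lengths in mm; the calibration is good to about 2 mm. A picture is of the moment at which its call begins. There is no depth.
- bot.hand_in(): hands the job in; it is judged then, once.
The state is a dict: "clock": time; "q": joint angles; "dq": joint speeds; "joint_torque": joint torques, N m; "ee_pos": TCP position; "ee_rot": TCP orientation; "ft_force": force on the tool from outside, world axes, zero at the start; "torque": the same for the moment, N m; "finger_gap": finger opening in mm; "grip_force": force on a finger pad.
Only numpy, scipy, OpenCV 4.12 (cv2) and the standard library are available. Lean on these libraries where they do the work, as an engineer would, in place of code of your own. Each camera call takes 0.05 s, during which the arm holds its last target. There are 200 camera calls.

## Task

Prise the wooden storage box open with the paper knife from the cart's upper tray: slip the blade into the narrow gap under the lid's front edge, lever the lid up (robot off the box until it has come up) and swing it open until it stands upright. Lay the knife flat in the upper tray again, and lower the cork ball from the lower tray gently into the box without dropping it or pressing it hard. Leave the lid standing open and do not push the mug, massage stick, bead bowl or cork block about.

Things in the scene. Friction and masses are not known exactly. Their poses are not given: they have to be found in the camera images.
- cart: Compact two-tier shelf cart, dark steel frame, woven seagrass trays; fixed, on the robot's left or right, the box on the other side. Origin: on the work surface under its middle; x to the cart's back, its open front faces the robot, z up. Posts of 12 mm diameter at x -55 and 125, y +-172 mm, up to z 298 mm; push bar behind at x 175, z 282 mm. Tray edges: see the two tray points, same axes.
- upper_tray (a point): Middle of the upper tray's inner floor, 264 mm above the work surface. Inside 200 (x) by 310 mm (y); walls 10 mm thick, 22 mm high; underside 8 mm below this floor, its front edge 110 mm before this point.
- lower_tray (a point): Middle of the lower tray's inner floor, 36 mm above the work surface. Inside 285 (x) by 310 mm (y); walls 10 mm thick, 35 mm high. The upper tray covers its back part.
- box: Deep wooden storage box, 180 deep (x), 220 wide (y), 96 mm high plus a 12 mm lid; fixed. Origin: on the work surface under the middle of its front face, which faces the robot; x to the back, z up. Walls 10 mm, inner floor 10 mm up, inside 160 by 200 mm. Front wall 86 mm high, the others 96 mm. The lid has no handle and no overhang; its sides are flush with the box.
- lid_gap (a point): Middle of the gap under the lid's front edge, in the box's front face, 91 mm up; same axes as the box. The gap is 10 mm high (from the front wall's top at 86 mm to the shut lid's underside at 96 mm), runs along the whole front and is open right through the 10 mm wall.
- lid (a joint): Lid hinge, rad: 0 shut, 1.57 upright, 1.75 fully open. The hinge line runs along the box's y at box x 180, z 96 mm. Stiff friction hinge: the lid (12 mm thick, 250 g) stays at whatever angle it is left; 3 to 4 N lifts it at its front edge.
- knife_grip (a point): Paper knife, 205 mm long, 110 g: wooden handle 100 long, 22 wide, 20 mm high, then a flat steel blade 105 long, 20 wide, 2.5 mm thick at half the handle's height. This point: middle of the handle's section, 22.5 mm behind its blade end, near the balance point; x to the tip, z up. Starts flat in the upper tray, tip roughly towards the cart's +y, before or behind the massage stick.
- knife_tip (a point): Tip of the knife's blade at half its thickness, 127.5 mm ahead of the grip point; same axes.
- ball_center (a point): Centre of the cork massage ball, 64 mm diameter, about 90 g, free to roll. Starts on the lower tray's floor beneath the upper tray, 30 to 60 mm back from the upper tray's front edge, so a gripper must lean in from the front.
- mug: White ceramic mug, 76 mm diameter, 88 mm high, with a handle; origin under its middle. Bystander in the lower tray beside the ball.
- stick_center (a point): Grey plastic massage stick, T-shaped, 173 mm long, cross-piece 62 mm wide, knobs 28 mm thick; this point: middle of its bar, x towards the cross-piece. Bystander in the upper tray beside the knife.
- bowl: Wooden bead bowl, 96 mm diameter, 45 mm high; origin under its middle. Bystander at the back of the lower tray.
- block: Cork block, 120 mm long (x), 50 wide, 75 high, origin under its middle. Bystander on the table between the cart and the box.
- lamp: White desk lamp, fixed: round base of 136 mm diameter with a toggle switch, 280 mm high, shade reaching about 115 mm to its -x (turned away from the work); origin under the base's middle. Stands in the middle beyond the cart and the box.

How it is judged (in metres and radians):
On the way, in this order (a step that is already met when the one before it is completed fails the run):
1. the blade has levered the lid up by more than 0.2 rad, the fingers not touching the box or lid (value of joint lid above 0.2 rad and contact force between knife and box above 0.3 N and contact force between the fingers and box below 0.3 N), for 0.1 s.
2. the lid stands open, past 1.25 rad (value of joint lid above 1.25 rad), for 0.2 s.
At the end, for the whole second after the job is handed in: The lid stands open past 1.25 rad (72 degrees) and still; the ball lies on the box's floor, at rest (under 60 mm/s); the knife lies flat and still inside the upper tray (value of joint lid above 1.25 rad and velocity of joint lid below 0.1 rad/s and x of ball_center in the frame of box between 0.036 and 0.144 m and y of ball_center in the frame of box between -0.074 and 0.074 m and z of ball_center in the frame of box below 0.05 m and linear speed of ball below 0.06 m/s and x of knife_grip in the frame of cart between -0.065 and 0.135 m and y of knife_grip in the frame of cart between -0.155 and 0.155 m and x of knife_tip in the frame of cart between -0.065 and 0.135 m and y of knife_tip in the frame of cart between -0.155 and 0.155 m and z of knife_grip in the frame of cart between 0.26 and 0.285 m and z of knife_tip in the frame of cart below 0.29 m and linear speed of knife below 0.03 m/s); the robot touches nothing.
It fails at once if the robot touches the box or lid while the lid is still down (over 2 N, lid under 0.2 rad) (value of joint lid below 0.2 rad and contact force between any of the fingers, the arm and box above 2 N).
It fails at once if the ball is dropped (falls free faster than 0.6 m/s) (linear speed of ball above 0.6 m/s and contact force between the fingers and ball below 0.1 N).
It fails at once if the ball is pressed or knocked hard against the box (over 30 N) (contact force between ball and box above 30 N).
It fails at once if the mug is moved more than 30 mm or tipped (distance of mug from where it was at the start of the episode above 0.03 m or angle between mug's own z axis and vertical above 0.3 rad).
It fails at once if the massage stick, bead bowl or cork block is moved more than 30 mm (distance of any of stick_center, bowl, block from where it was at the start of the episode above 0.03 m).
It also fails if it takes over 72 s, if anything falls off the work surface, if the arm or the gripper's body presses on something with over 40 N, if the wrist force passes 120 N, or if a joint passes its speed limit or range.

## Working session

There is one attempt and no reset: what is moved stays moved. The work goes in short steps, Python scripts to look and compute and a tool call to move; the robot and the scene stay as the last step left them, time stands still between calls to the robot, and variables do not carry over. Pictures are saved under pics/ and viewed, at most 10 in all, crops included, and the job is handed in when it is done.

Besides the shell and the picture viewer there is one more tool, called after "Request:" in YAML: its name, and indented under it one key for each argument. step_arm: Moves the arm, as the interface text tells. Its arguments: {"type":"object","properties":{"moves":{"type":"array"}},"required":["moves"]}

```bash
ls; mkdir -p pics; python3 - <<'E'
from station import bot
import cv2,numpy as np,pickle
d={}
for n in("scene","top"):
    c=bot.camera(n);d[n]=c;cv2.imwrite(f"pics/{n}0.png",c["image"][:,:,::-1])
    print(n,-c["R"].T@c["t"],c["R"][2],c["mtx"].diagonal(),c["D"])
pickle.dump(d,open("c0.pkl","wb"))
s=bot.read_state();print(s,bot.grasp_offset)
E
```

```text
pics
scene [1385.05185117   32.16600017  680.58185277] [-8.22386162e-01 -2.27644915e-04 -5.68929652e-01] [382.81977273 382.81977273   1.        ] [-0.05188484  0.          0.          0.          0.        ]
top [ 548.70715011   24.87527143 1177.71196476] [ 0.0762559  -0.02438526 -0.99679005] [386.27672531 386.27672531   1.        ] [-0.10087844  0.          0.          0.          0.        ]
{'clock': 0.1, 'q': array([-1.25200549e+00,  2.60635960e-01, -1.39256037e-01,  1.17271152e+00,
        1.87711640e-05,  1.57080865e+00]), 'dq': array([-0.00099137, -0.00248005,  0.005234  ,  0.00160883,  0.00057272,
        0.00064773]), 'joint_torque': array([ 1.36963831e-04, -4.06507874e+01,  2.54527313e+01,  1.01144443e-02,
        4.72619558e-05, -4.37399365e-06]), 'ee_pos': array([ 164.33902311, -497.90375333,  202.43290349]), 'ee_rot': array([-3.13978546e+00, -1.87488579e-05,  3.18778479e-01]), 'ft_force': array([ 0.52793302, -0.57116275, -0.41412121]), 'torque': array([ 0.01041486, -0.00090187,  0.05274847]), 'grip_force': 0.0, 'finger_gap': 85.43887166888359} -18.700000000000003
```

View pics/scene0.png

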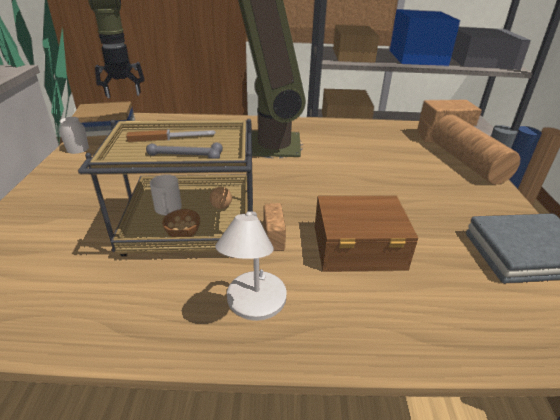

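View pics/top0.png

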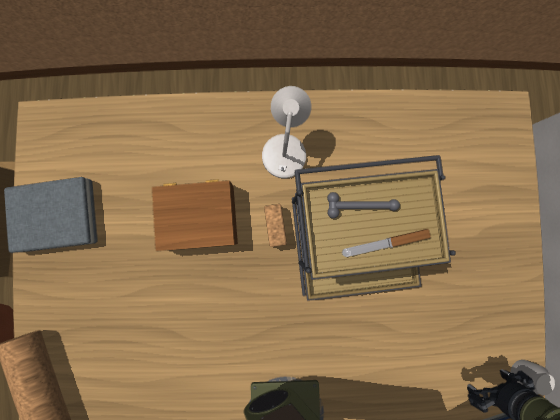

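The views show the box at top-image (153–236, 181–250) and the cart on the right (robot's −y). The knife handle is at about (410,239) with its tip at (347,253). In the scene view the ball is at about (222,197), the mug at (166,195) and the block at (275,226).

```bash
cat > h.py <<'E'
import cv2,numpy as np,pickle
from scipy.spatial.transform import Rotation as Rot
def ray(c,uv):
    p=cv2.undistortPoints(np.array(uv,float).reshape(-1,1,2),c["mtx"],c["D"]).reshape(-1,2)
    d=np.c_[p,np.ones(len(p))]@c["R"]; return -c["R"].T@c["t"],d
def plane(c,uv,z):
    o,d=ray(c,uv); return o+d*((z-o[2])/d[:,2])[:,None]
def proj(c,X):
    return cv2.projectPoints(np.array(X,float).reshape(-1,1,3),cv2.Rodrigues(c["R"])[0],c["t"],c["mtx"],c["D"])[0].reshape(-1,2)
def big(m):
    k=max(cv2.findContours(m.astype(np.uint8),cv2.RETR_EXTERNAL,cv2.CHAIN_APPROX_NONE)[0],key=cv2.contourArea); return k
E
python3 - <<'E'
from h import *
d=pickle.load(open("c0.pkl","rb"));T,S=d["top"],d["scene"]
def roi(c,x0,y0,x1,y1,f):
    h=cv2.cvtColor(c["image"],cv2.COLOR_RGB2HSV).astype(int);m=f(h[...,0],h[...,1],h[...,2]);z=np.zeros(m.shape,bool);z[y0:y1,x0:x1]=m[y0:y1,x0:x1];return z
h=cv2.cvtColor(T["image"],cv2.COLOR_RGB2HSV)
for p in[(195,215),(234,215),(245,215),(270,215),(410,239),(370,248),(380,260),(330,235)]:print(p,h[p[1],p[0]])
h2=cv2.cvtColor(S["image"],cv2.COLOR_RGB2HSV)
for p in[(222,197),(218,195),(232,205),(208,190),(166,195),(182,226)]:print(p,h2[p[1],p[0]])
a=cv2.resize(T["image"][150:310,130:460],None,fx=2.4,fy=2.4,interpolation=cv2.INTER_CUBIC)
b=cv2.resize(S["image"][110:260,80:300],None,fx=3.6,fy=3.6,interpolation=cv2.INTER_CUBIC)
cv2.imwrite("pics/a.png",a[:,:,::-1]);cv2.imwrite("pics/b.png",b[:,:,::-1])
E
```

```text
(195, 215) [ 13 153 142]
(234, 215) [ 14 152  47]
(245, 215) [ 17 114  96]
(270, 215) [ 14 125 200]
(410, 239) [ 13 151 135]
(370, 248) [135   3 154]
(380, 260) [ 20 107 167]
(330, 235) [ 20 105 170]
(222, 197) [ 14 111 106]
(218, 195) [ 14 112 114]
(232, 205) [ 18 107 171]
(208, 190) [ 19 105  90]
(166, 195) [ 13  15 119]
(182, 226) [ 17 106 101]
```

View pics/a.png

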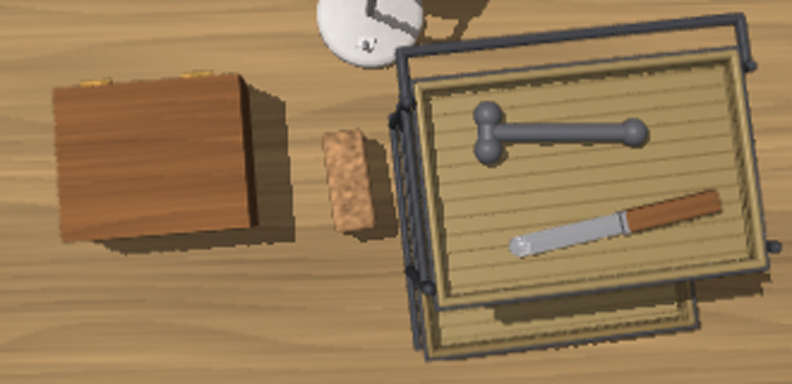

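View pics/b.png

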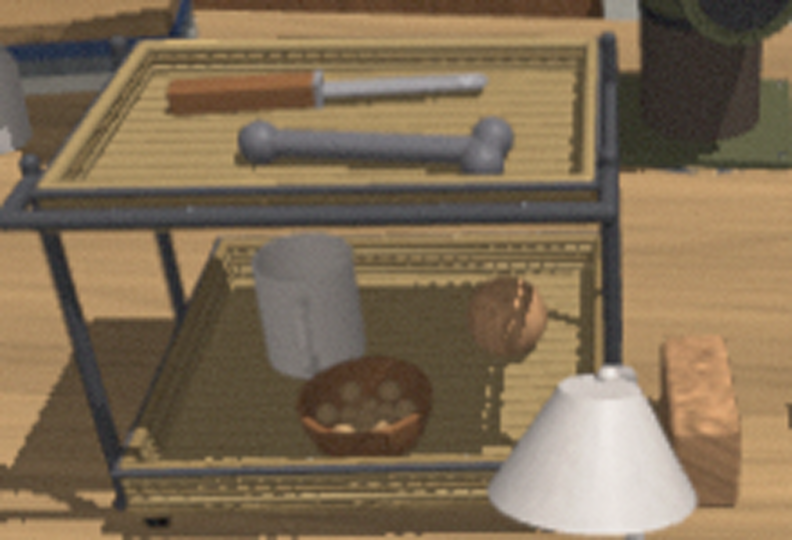

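Crop a (2.4×): lid corners are at (53,88), (241,75), (250,228) and (63,242). The tray rim is at (416,83), (738,50), (768,268) and (442,307). The knife handle end is (719,200), the collar (625,222) and the tip (515,246). Crop b (3.6×): the ball is centred at (509,319), and the mug's base is at about (315,360).

```bash
cat > est.py <<'E'
from h import *
d=pickle.load(open("c0.pkl","rb"));T,S=d["top"],d["scene"]
A=lambda p:(np.array(p,float)+.5)/2.4-.5+[130,150]
B=lambda p:(np.array(p,float)+.5)/3.6-.5+[80,110]
def fit(model,X):
    m,x=np.array(model,float),X[:,:2];mc,xc=m.mean(0),x.mean(0)
    U,s,V=np.linalg.svd((m-mc).T@(x-xc));R=V.T@U.T
    t=xc-R@mc;return t,np.arctan2(R[1,0],R[0,0]),np.linalg.norm(m@R.T+t-x,axis=1).round(1)
bx=plane(T,A([(53,88),(241,75),(250,228),(63,242)]),108)
print("box",fit([(180,110),(180,-110),(0,-110),(0,110)],bx))
tr=plane(T,A([(416,83),(738,50),(768,268),(442,307)]),286)
print("tray(cx=45?)",fit([(110,165),(110,-165),(-110,-165),(-110,165)],tr))
kn=plane(T,A([(719,200),(625,222),(515,246)]),274);print("knife",kn.round(1))
e=kn[2]-kn[0];print(np.linalg.norm(e),np.arctan2(e[1],e[0]))
kn2=plane(S,B([(170,93),(318,90),(484,83)]),275);print("knife scene",kn2.round(1))
print("ball",plane(S,B([(509,319)]),68))
print("mug base",plane(S,B([(318,362)]),36), "mug rim ctr",plane(S,B([(305,250)]),124))
print("bowl",plane(S,B([(366,390)]),81))
print("block",plane(T,A([(325,132),(358,130),(373,230),(338,233)]),75).round())
print("stick",plane(T,A([(488,132),(634,132)]),278).round())
print("lamp top",plane(T,[(291,106)],280))
E
python3 est.py
python3 - <<'E'
import sys;sys.path.insert(0,'.')
E
```

```text
box (array([516.85714165, 238.76818831]), np.float64(0.04786879788248888), array([0.5, 1.5, 1.8, 1.9]))
tray(cx=45?) (array([ 567.72210391, -221.94716845]), np.float64(0.0804087427609254), array([2.3, 3.2, 1.9, 3.3]))
knife [[ 540.4 -351.2  274. ]
 [ 521.9 -254.1  274. ]
 [ 502.2 -143.6  274. ]]
211.16568688010727 1.7529626538337484
knife scene [[ 531.4 -348.5  275. ]
 [ 521.3 -248.8  275. ]
 [ 503.3 -137.   275. ]]
ball [[ 490.68786184 -134.24043994   68.        ]]
mug base [[ 511.84845152 -284.89507633   36.        ]] mug rim ctr [[ 486.53371015 -288.99640139  124.        ]]
bowl [[ 604.79365043 -219.87902814   81.        ]]
block [[634.  42.  75.]
 [635.   3.  75.]
 [516. -12.  75.]
 [514.  30.  75.]]
stick [[ 614. -120.  278.]
 [ 610. -266.  278.]]
lamp top [[853.6998455  -28.78777804 280.        ]]
```

```bash
cat >> h.py <<'E'
def rel(p0,r0,*targets):
    "rows (m, rotvec) from commanded pose p0,r0(rpy) to targets (pos,rpy)"
    R0=Rot.from_euler("xyz",r0)
    for p,r in targets:
        print(np.round(R0.inv().apply(np.subtract(p,p0))/1000,4).tolist(),np.round((R0.inv()*Rot.from_euler("xyz",r)).as_rotvec(),4).tolist())
E
python3 -c "
from h import *
pi=np.pi
rel([164.545,-498.538,203.204],[pi,0,.3188],([164.5,-498.5,400],[pi,0,.3188]),([525.5,-272,360],[pi,0,1.753]))"
```

```text
[-0.0, -0.0001, -0.1968] [0.0, 0.0, 0.0]
[0.4138, -0.102, -0.1568] [-0.0, 0.0, -1.4342]
```

Request:
step_arm:
  moves:
    - [0, 0, -0.05, 0, 0, 0, 0.085]
    - [0, 0, -0.1, 0, 0, 0, 0.085]
    - [0, 0, -0.15, 0, 0, 0, 0.085]
    - [0, 0, -0.197, 0, 0, 0, 0.085]
    - [0.08, -0.02, -0.19, 0, 0, -0.15, 0.085]
    - [0.12, -0.03, -0.185, 0, 0, -0.3, 0.085]
    - [0.16, -0.04, -0.18, 0, 0, -0.45, 0.085]
    - [0.2, -0.05, -0.175, 0, 0, -0.6, 0.085]
    - [0.24, -0.06, -0.17, 0, 0, -0.75, 0.085]
    - [0.28, -0.07, -0.165, 0, 0, -0.9, 0.085]
    - [0.32, -0.08, -0.16, 0, 0, -1.05, 0.085]
    - [0.36, -0.09, -0.157, 0, 0, -1.2, 0.085]
    - [0.39, -0.096, -0.157, 0, 0, -1.32, 0.085]
    - [0.4138, -0.102, -0.1568, 0, 0, -1.4342, 0.05]
    - [0.4138, -0.102, -0.1568, 0, 0, -1.4342, 0.05]
    - [0.4138, -0.102, -0.1568, 0, 0, -1.4342, 0.05]
    - [0.4138, -0.102, -0.1568, 0, 0, -1.4342, 0.05]

```text
clock: 1.8
ee_pos: [524.7, -272.4, 359.9]
ee_rot: [-3.141, -0.0, 1.751]
ft_force: [0.4, 0.0, 0.4]
finger_gap: 49.9
grip_force: 0.0
```

```bash
python3 - <<'E'
from h import *
from station import bot
s=bot.read_state();print(s["clock"],s["q"],s["ee_pos"],s["ee_rot"],s["finger_gap"])
E
```

```text
1.8 [-4.78638884e-01  3.79442542e-01  4.41124469e-01  1.63319125e+00
 -4.18686323e-04  9.11620884e-01] [ 524.69039619 -272.41680944  359.92884131] [-3.14077260e+00 -1.05713627e-04  1.75133299e+00] 49.89479538973519
```

Request:
step_arm:
  moves:
    - [0, 0, 0, 0, 0, -0.15, 0.05]
    - [0, 0, 0, 0, 0, -0.3, 0.05]
    - [0, 0, 0, 0, 0, -0.45, 0.05]
    - [0, 0, 0, 0, 0, -0.6, 0.05]
    - [0, 0, 0, 0, 0, -0.75, 0.05]
    - [0, 0, 0, 0, 0, -0.9, 0.05]
    - [0, 0, 0, 0, 0, -1.05, 0.05]
    - [0, 0, 0, 0, 0, -1.2, 0.05]
    - [0, 0, 0, 0, 0, -1.35, 0.05]
    - [0, 0, 0, 0, 0, -1.5, 0.05]
    - [0, 0, 0, 0, 0, -1.65, 0.05]

```text
clock: 2.9
ee_pos: [524.3, -273.0, 360.5]
ee_rot: [-3.141, 0.0, -2.877]
ft_force: [-0.7, 1.5, -0.2]
finger_gap: 49.9
grip_force: 0.0
```

Request:
step_arm:
  moves:
    - [0, 0, 0, 0, 0, -0.15, 0.05]
    - [0, 0, 0, 0, 0, -0.3, 0.05]
    - [0, 0, 0, 0, 0, -0.45, 0.05]
    - [0, 0, 0, 0, 0, -0.6, 0.05]
    - [0, 0, 0.01, 0, 0, -0.75, 0.05]
    - [0, 0, 0.02, 0, 0, -0.9, 0.05]
    - [0, 0, 0.03, 0, 0, -1.05, 0.05]
    - [0, 0, 0.04, 0, 0, -1.2, 0.05]
    - [0, 0, 0.05, 0, 0, -1.35, 0.05]
    - [0, 0, 0.05, 0, 0, -1.4916, 0.05]
    - [0, 0, 0.05, 0, 0, -1.4916, 0.05]

```text
clock: 4.0
ee_pos: [524.2, -272.8, 310.1]
ee_rot: [3.141, 0.0, -1.391]
ft_force: [-0.1, -0.7, 0.2]
finger_gap: 49.9
grip_force: 0.0
```

```bash
python3 - <<'E'
from h import *
from station import bot
s=bot.read_state();print(s["clock"],s["q"],s["ee_pos"],s["ee_rot"])
c=bot.camera("top");im=c["image"];a=cv2.resize(im[160:310,290:460],None,fx=4,fy=4,interpolation=cv2.INTER_CUBIC)
cv2.imwrite("pics/c.png",a[:,:,::-1])
E
```

```text
4.0 [-4.79631715e-01  3.63708694e-01  2.87896103e-01  1.49544163e+00
 -1.99402511e-04 -2.22992875e+00] [ 524.22577599 -272.75060911  310.09420929] [ 3.14110856e+00  1.22796349e-04 -1.39129561e+00]
```

View pics/c.png

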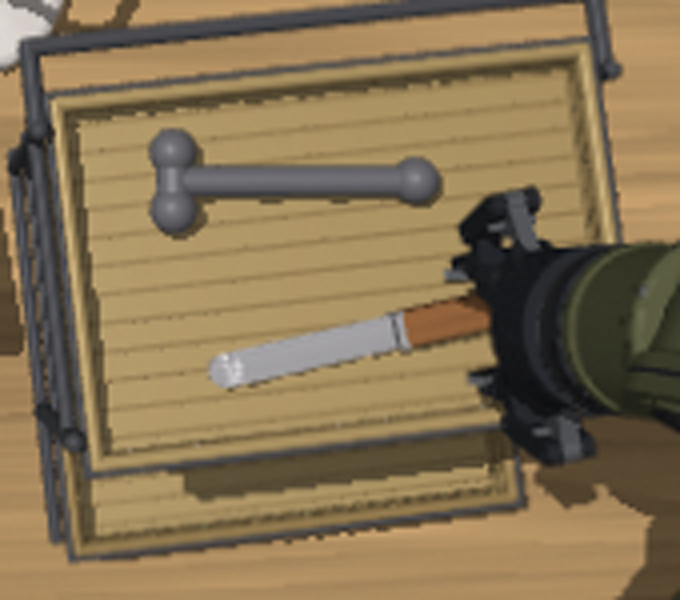

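The fingers straddle the handle, with the collar at (400,330) in the crop. Now I'll descend and grip.

Request:
step_arm:
  moves:
    - [0, -0.001, 0.015, 0, 0, 0, 0.05]
    - [0, -0.002, 0.03, 0, 0, 0, 0.05]
    - [0, -0.002, 0.038, 0, 0, 0, 0.05]
    - [0, -0.002, 0.0425, 0, 0, 0, 0.05]
    - [0, -0.002, 0.0435, 0, 0, 0, 0.04]
    - [0, -0.002, 0.0435, 0, 0, 0, 0.03]
    - [0, -0.002, 0.0435, 0, 0, 0, 0.01]
    - [0, -0.002, 0.0435, 0, 0, 0, 0.01]
    - [0, -0.002, 0.0435, 0, 0, 0, 0.01]
    - [0, -0.002, 0.0435, 0, 0, 0, 0.01]
    - [0, -0.002, 0.0435, 0, 0, 0, 0.01]
    - [0, -0.002, 0.0435, 0, 0, 0, 0.01]

```text
clock: 5.25
ee_pos: [527.5, -271.6, 266.5]
ee_rot: [3.142, -0.0, -1.389]
ft_force: [-0.5, -0.5, 0.4]
finger_gap: 10.2
grip_force: 0.0
```

```bash
python3 - <<'E'
from h import *
from station import bot
o=[]
for n,(x0,y0,x1,y1) in (("top",(330,190,460,280)),("scene",(90,90,260,170))):
    c=bot.camera(n);o.append(cv2.resize(c["image"][y0:y1,x0:x1],(680,290),interpolation=cv2.INTER_CUBIC))
    print(n,proj(c,[[527,-272,266],[527,-272,284]]))
cv2.imwrite("pics/d.png",np.vstack(o)[:,:,::-1])
E
```

```text
top [[396.33226894 239.76731378]
 [398.77293197 239.86564879]]
scene [[158.58292555 138.73505302]
 [157.47920172 132.03048518]]
```

View pics/d.png

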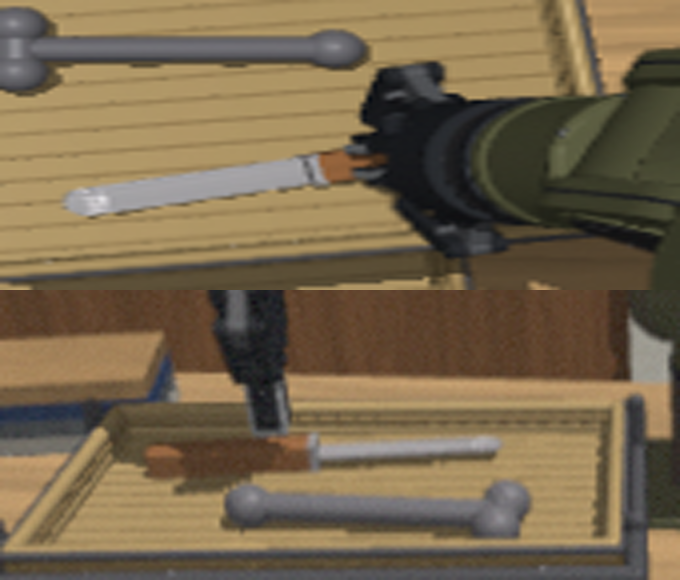

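```bash
python3 - <<'E'
from h import *
from station import bot
S=pickle.load(open("c0.pkl","rb"))["scene"]
print(proj(S,[[164,-498,203],[164,-498,216],[164,-498,240]]))
c=bot.camera("scene");s=bot.read_state();print(s["finger_gap"],s["ee_pos"],s["clock"])
a=np.vstack([cv2.resize(S["image"][60:110,80:160],(640,290),interpolation=cv2.INTER_CUBIC),cv2.resize(c["image"][95:145,120:200],(640,290),interpolation=cv2.INTER_CUBIC)])
cv2.imwrite("pics/e.png",a[:,:,::-1])
E
```

```text
[[125.13698468 107.6964584 ]
 [124.38387517 103.99631006]
 [122.97628135  97.06087068]]
10.05812658891153 [ 527.47784393 -271.60276274  266.49838462] 5.4
```

View pics/e.png

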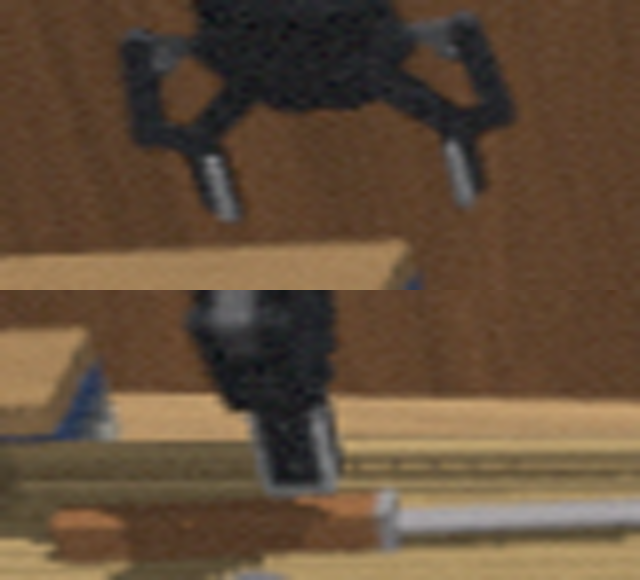

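The picture shows the fingertips about 9 mm above the handle. They sit roughly 26 mm behind the reported TCP, and scene0 shows the same offset. So the reported TCP lies about 26 mm beyond the real tips. I'll reopen and go lower, watching the force.

Request:
step_arm:
  moves:
    - [0, 0.002, 0, 0, 0, 0, 0.05]
    - [0, 0.003, 0, 0, 0, 0, 0.05]
    - [0, 0.003, 0, 0, 0, 0, 0.05]
    - [0, 0.003, 0.005, 0, 0, 0, 0.05]
    - [0, 0.003, 0.01, 0, 0, 0, 0.05]
    - [0, 0.003, 0.015, 0, 0, 0, 0.05]
    - [0, 0.003, 0.018, 0, 0, 0, 0.05]
    - [0, 0.003, 0.021, 0, 0, 0, 0.05]
    - [0, 0.003, 0.021, 0, 0, 0, 0.05]

```text
clock: 6.3
ee_pos: [524.3, -272.0, 244.9]
ee_rot: [3.141, 0.001, -1.389]
ft_force: [-0.3, -0.2, -1.0]
finger_gap: 50.3
grip_force: 0.0
```

Request:
step_arm:
  moves:
    - [0, 0, 0.001, 0, 0, 0, 0.04]
    - [0, 0, 0.002, 0, 0, 0, 0.03]
    - [0, 0, 0.002, 0, 0, 0, 0.01]
    - [0, 0, 0.002, 0, 0, 0, 0.01]
    - [0, 0, 0.002, 0, 0, 0, 0.01]
    - [0, 0, 0.002, 0, 0, 0, 0.01]
    - [0, 0, 0.002, 0, 0, 0, 0.01]

```text
clock: 7.0
ee_pos: [524.7, -272.2, 243.8]
ee_rot: [-3.141, -0.0, -1.389]
ft_force: [-1.1, 0.3, 1.8]
finger_gap: 19.9
grip_force: 61.6
```

```bash
python3 -c "
from h import *
pi=np.pi
a=([524.7,-272.2,243.8],[pi,0,-1.389])
rel(*a,([524.7,-272.2,340],[pi,0,-1.389]),([365,231.5,340],[pi,0,.048-pi]),([365,231.5,130],[pi,0,.048-pi]))"
```

```text
[0.0, 0.0, -0.0962] [0.0, 0.0, 0.0]
[-0.5243, 0.066, -0.0962] [0.0, -0.0, 1.7046]
[-0.5243, 0.066, 0.1138] [0.0, -0.0, 1.7046]
```

Request:
step_arm:
  moves:
    - [0, 0, -0.01, 0, 0, 0, 0.01]
    - [0, 0, -0.03, 0, 0, 0, 0.01]
    - [0, 0, -0.06, 0, 0, 0, 0.01]
    - [0, 0, -0.096, 0, 0, 0, 0.01]
    - [-0.03, 0.004, -0.096, 0, 0, 0.13, 0.01]
    - [-0.07, 0.009, -0.096, 0, 0, 0.26, 0.01]
    - [-0.11, 0.014, -0.096, 0, 0, 0.39, 0.01]
    - [-0.15, 0.019, -0.096, 0, 0, 0.52, 0.01]
    - [-0.19, 0.024, -0.096, 0, 0, 0.65, 0.01]
    - [-0.23, 0.029, -0.096, 0, 0, 0.78, 0.01]
    - [-0.27, 0.034, -0.096, 0, 0, 0.91, 0.01]
    - [-0.31, 0.039, -0.096, 0, 0, 1.04, 0.01]
    - [-0.35, 0.044, -0.096, 0, 0, 1.17, 0.01]
    - [-0.39, 0.049, -0.096, 0, 0, 1.3, 0.01]
    - [-0.43, 0.054, -0.096, 0, 0, 1.43, 0.01]
    - [-0.47, 0.059, -0.096, 0, 0, 1.56, 0.01]
    - [-0.505, 0.064, -0.096, 0, 0, 1.66, 0.01]
    - [-0.5243, 0.066, -0.096, 0, 0, 1.7046, 0.01]
    - [-0.5243, 0.066, -0.096, 0, 0, 1.7046, 0.01]

```text
clock: 8.9
ee_pos: [363.9, 233.6, 339.7]
ee_rot: [3.141, -0.0, -3.089]
ft_force: [-0.1, -0.6, -0.9]
finger_gap: 20.5
grip_force: 61.1
```

Request:
step_arm:
  moves:
    - [0, 0, 0.03, 0, 0, 0, 0.01]
    - [0, 0, 0.07, 0, 0, 0, 0.01]
    - [0, 0, 0.11, 0, 0, 0, 0.01]
    - [0, 0, 0.15, 0, 0, 0, 0.01]
    - [0, 0, 0.19, 0, 0, 0, 0.01]
    - [0, 0, 0.2, 0, 0, 0, 0.01]
    - [0, 0, 0.2, 0, 0, 0, 0.01]

```text
clock: 9.6
ee_pos: [363.7, 230.2, 138.7]
ee_rot: [-3.14, -0.003, -3.094]
ft_force: [0.0, -0.9, -0.4]
finger_gap: 20.5
grip_force: 61.1
```

```bash
python3 - <<'E'
from h import *
from station import bot
s=bot.read_state();print(s["clock"],s["q"].round(2),s["ee_pos"],s["ee_rot"],s["finger_gap"],s["ft_force"])
d={n:bot.camera(n) for n in("scene","top")};pickle.dump(d,open("c1.pkl","wb"))
p=np.array(s["ee_pos"])+[0,0,30];tip=p+[127.5,6,0]
for n in d:print(n,proj(d[n],[p,tip]))
T,S=d["top"]["image"],d["scene"]["image"]
u,v=proj(d["top"],[tip])[0].astype(int);us,vs=proj(d["scene"],[tip])[0].astype(int);print(u,v,us,vs)
a=np.vstack([cv2.resize(T[v-25:v+35,u-60:u+60],(600,300),interpolation=cv2.INTER_CUBIC),cv2.resize(S[vs-30:vs+30,us-60:us+60],(600,300),interpolation=cv2.INTER_CUBIC)])
cv2.imwrite("pics/f.png",a[:,:,::-1])
E
```

```text
9.6 [ 0.56  0.14 -0.47  0.96 -0.    0.52] [363.73431824 230.16709498 138.73296641] [-3.13954275e+00 -2.96844852e-03 -3.09370374e+00] 20.468548944219272 [ 0.033238   -0.89484036 -0.37203205]
scene [[348.02310868 149.64945617]
 [356.47279453 171.36313554]]
top [[194.48623869 307.96660699]
 [191.20488915 258.6512469 ]]
191 258 356 171
```

View pics/f.png

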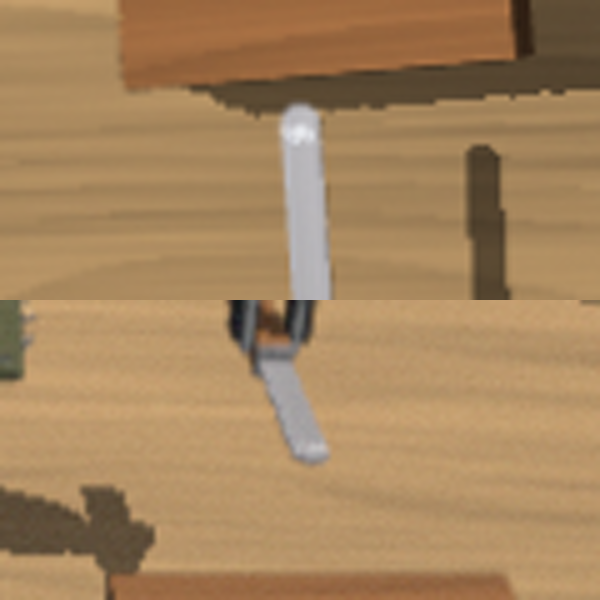

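The tip is at top (191.0, 253.6) and scene (359.0, 173.6); I'll triangulate it.

```bash
cat >> h.py <<'E'
def tri(a,ua,b,ub):
    o1,d1=ray(a,[ua]);o2,d2=ray(b,[ub]);d1,d2=d1[0]/np.linalg.norm(d1),d2[0]/np.linalg.norm(d2)
    k=np.linalg.lstsq(np.c_[d1,-d2],o2-o1,rcond=None)[0];A,B=o1+k[0]*d1,o2+k[1]*d2
    return (A+B)/2,np.linalg.norm(A-B)
E
python3 - <<'E'
from h import *
d=pickle.load(open("c1.pkl","rb"))
print(tri(d["top"],(191,253.6),d["scene"],(359,173.4)))
m=lambda x,y:plane(d["top"],[(191-60+x/5,258-25+y/5)],169)[0]
print(m(300,103),(m(300,103)-m(311,295)))
E
```

```text
(array([504.62575145, 238.44990155, 170.13188479]), np.float64(4.444195712193989))
[504.33955932 236.43197736 169.        ] [99.3170996   3.88947255  0.        ]
```

Request:
step_arm:
  moves:
    - [0.004, 0, 0.03, 0, 0, 0, 0.01]
    - [0.004, 0, 0.06, 0, 0, 0, 0.01]
    - [0.004, 0, 0.075, 0, 0, 0, 0.01]
    - [0.004, 0, 0.0785, 0, 0, 0, 0.01]
    - [0.004, 0, 0.0785, 0, 0, 0, 0.01]
    - [0.004, 0, 0.0785, 0, 0, 0, 0.01]
    - [0.004, 0, 0.0785, 0, 0, 0, 0.01]

```text
clock: 10.4
ee_pos: [362.0, 232.2, 62.5]
ee_rot: [3.14, 0.003, -3.093]
ft_force: [0.2, -0.1, -0.9]
finger_gap: 20.3
grip_force: 61.1
```

```bash
python3 - <<'E'
from h import *
from station import bot
s=bot.read_state();print(s["clock"],s["q"].round(2),s["ee_pos"],s["ee_rot"],s["ft_force"])
c=bot.camera("top");T=c["image"]
a=cv2.resize(T[225:325,140:260],(720,600),interpolation=cv2.INTER_CUBIC)
cv2.imwrite("pics/g.png",a[:,:,::-1])
m=cv2.inRange(cv2.cvtColor(T,cv2.COLOR_RGB2HSV),(0,0,110),(179,40,255));m[:240]=0;m[285:]=0;m[:,:150]=0;m[:,230:]=0
k=big(m>0).reshape(-1,2);t=k[k[:,1].argmin()];print(t,len(k),plane(c,[t-[0,.5]],91))
E
```

```text
10.4 [ 0.57  0.21 -0.6   0.75 -0.    0.52] [362.03360503 232.18582095  62.4685673 ] [ 3.14002138e+00  2.75503737e-03 -3.09316235e+00] [ 0.21539751 -0.1068856  -0.93010044]
[194 254] 70 [[500.99368493 244.33852202  91.        ]]
```

Request:
step_arm:
  moves:
    - [-0.01, 0, 0, 0, 0, 0, 0.01]
    - [-0.018, 0, 0, 0, 0, 0, 0.01]
    - [-0.025, 0, 0, 0, 0, 0, 0.01]
    - [-0.032, 0, 0, 0, 0, 0, 0.01]
    - [-0.032, 0, 0, 0, 0, 0, 0.01]

```text
clock: 10.95
ee_pos: [394.2, 233.2, 61.0]
ee_rot: [3.141, 0.001, -3.094]
ft_force: [-0.7, 1.0, -1.8]
finger_gap: 20.4
grip_force: 61.1
```

Request:
step_arm:
  moves:
    - [-0.02, 0, 0, 0, 0, 0, 0.01]
    - [-0.04, 0, 0, 0, 0, 0, 0.01]
    - [-0.052, 0, 0, 0, 0, 0, 0.01]
    - [-0.052, 0, 0, 0, 0, 0, 0.01]
    - [-0.052, 0, 0, 0, 0, 0, 0.01]

```text
clock: 11.45
ee_pos: [443.6, 235.0, 60.6]
ee_rot: [-3.141, -0.002, -3.093]
ft_force: [-0.8, -0.6, -0.8]
finger_gap: 20.1
grip_force: 61.1
```

```bash
python3 - <<'E'
from h import *
# box-frame plan: tool at TCP; pivot P in tool frame = lid edge; knife axis offset -30.5 along tool z; grip->tip 140
from station import bot
s=bot.read_state();print(s["clock"],s["ee_pos"],s["ee_rot"],s["ft_force"])
# in (x,z) of box frame, start horizontal; TCP box x = tip_in-140
ins=72.
tcp0=np.array([ins-140,60.5]);
# knife line point that should coincide w/ gap center (x=5,z=91) distance L ahead of grip
def tcp(phi,contact,L):
    # blade point at L ahead of grip placed at contact; blade dir (cos,-sin); up normal (sin,cos)
    g=np.array(contact)-L*np.array([np.cos(phi),-np.sin(phi)])
    return g-30.5*np.array([np.sin(phi),np.cos(phi)])
L=72
for th,phi in [(0,.12),(0,.25),(0,.35),(.05,.4),(.1,.4),(.15,.42),(.2,.45),(.25,.5),(.3,.5),(.35,.5),(.4,.5)]:
    c=np.array([180-180*np.cos(th),96+180*np.sin(th)])+[0,-1.5] if th>0 else np.array([4,91.])
    t=tcp(phi,c,L);d=t-tcp0
    # tool x = -box x, tool z = down; pitch tip down = rotation about world +y(box y): tool y = -box y? 
    print(th,phi,"rows:",round(-d[0]/1000,4),0,round(-d[1]/1000,4))
R=Rot.from_euler("xyz",[np.pi,0,-np.pi]);print("tool y in box",R.apply([0,1,0]))
E
```

```text
11.45 [443.55355478 234.96580791  60.63719217] [-3.14110128e+00 -1.83493057e-03 -3.09345328e+00] [-0.82914323 -0.56434131 -0.82543102]
0 0.12 rows: 0.0031 0 -0.0088
0 0.25 rows: 0.0053 0 -0.0188
0 0.35 rows: 0.0061 0 -0.0265
0.05 0.4 rows: 0.01 0 -0.0429
0.1 0.4 rows: 0.0093 0 -0.0519
0.15 0.42 rows: 0.0082 0 -0.0624
0.2 0.45 rows: 0.0065 0 -0.0736
0.25 0.5 rows: 0.0042 0 -0.0863
0.3 0.5 rows: 0.0018 0 -0.0949
0.35 0.5 rows: -0.0011 0 -0.1035
0.4 0.5 rows: -0.0044 0 -0.1118
tool y in box [-1.2246468e-16  1.0000000e+00  1.2246468e-16]
```

Request:
step_arm:
  moves:
    - [0.0031, 0, -0.0094, 0, 0.12, 0, 0.01]
    - [0.0053, 0, -0.02, 0, 0.25, 0, 0.01]
    - [0.0061, 0, -0.028, 0, 0.35, 0, 0.01]
    - [0.0085, 0, -0.036, 0, 0.4, 0, 0.01]
    - [0.01, 0, -0.045, 0, 0.4, 0, 0.01]
    - [0.0093, 0, -0.054, 0, 0.4, 0, 0.01]
    - [0.0082, 0, -0.0645, 0, 0.42, 0, 0.01]
    - [0.0065, 0, -0.0758, 0, 0.45, 0, 0.01]
    - [0.0055, 0, -0.082, 0, 0.48, 0, 0.01]
    - [0.0042, 0, -0.0887, 0, 0.5, 0, 0.01]
    - [0.0018, 0, -0.0973, 0, 0.5, 0, 0.01]
    - [-0.0011, 0, -0.106, 0, 0.5, 0, 0.01]
    - [-0.0044, 0, -0.1142, 0, 0.5, 0, 0.01]
    - [-0.0044, 0, -0.1142, 0, 0.5, 0, 0.01]
    - [-0.0044, 0, -0.1142, 0, 0.5, 0, 0.01]

```text
clock: 12.95
ee_pos: [450.0, 236.0, 175.7]
ee_rot: [3.141, -0.497, -3.092]
ft_force: [-0.0, -0.4, -1.2]
finger_gap: 20.0
grip_force: 61.2
```

```bash
python3 - <<'E'
from h import *
from station import bot
s=bot.read_state();print(s["clock"],s["q"].round(2),s["ee_pos"],s["ee_rot"],s["ft_force"],s["torque"])
d={n:bot.camera(n) for n in("scene","top")};pickle.dump(d,open("c2.pkl","wb"))
a=np.hstack([cv2.resize(d["scene"]["image"][130:280,290:430],(390,418),interpolation=cv2.INTER_CUBIC),cv2.resize(d["top"]["image"][150:300,125:265],(390,418),interpolation=cv2.INTER_CUBIC)])
cv2.imwrite("pics/h.png",a[:,:,::-1])
E
```

```text
12.95 [0.38 0.63 0.26 1.67 0.16 0.29] [449.96569134 235.97138169 175.6989258 ] [ 3.14051822 -0.49654528 -3.09246454] [-0.0150647  -0.42587553 -1.15840773] [ 0.04411901 -0.58842612 -0.03986253]
```

View pics/h.png

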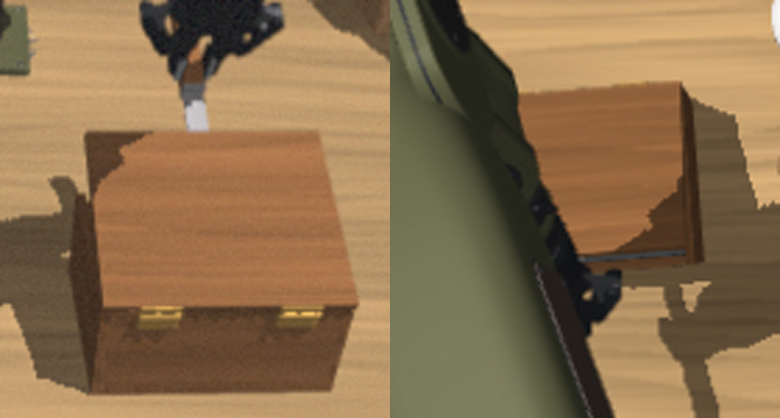

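The scene crop shows the lid raised, with its front edge at about image row 177 (columns 321–404). The blade is under it and the fingers are clear.

```bash
python3 - <<'E'
from h import *
d=pickle.load(open("c2.pkl","rb"));y=.048
R=np.array([[np.cos(y),-np.sin(y)],[np.sin(y),np.cos(y)]])
def W(p):q=R@[p[0],p[1]]+[516.9,238.8];return [*q,p[2]]
for th in(0,.2,.3,.35,.4,.5):
    c,s=np.cos(th),np.sin(th)
    print(th,proj(d["scene"],[W((180-180*c-12*s,yy,96+180*s+12*c)) for yy in(-110,110)]).round(1).tolist())
E
```

```text
0 [[315.6, 195.4], [395.4, 195.6]]
0.2 [[316.7, 184.5], [398.1, 184.9]]
0.3 [[317.3, 179.6], [399.7, 180.0]]
0.35 [[317.7, 177.3], [400.6, 177.8]]
0.4 [[318.1, 175.2], [401.5, 175.7]]
0.5 [[318.9, 171.2], [403.5, 171.8]]
```

```bash
python3 -c "
from h import *
pi=np.pi
a=([450,236,175.5],[pi,-.5,-3.0935])
rel(*a,([365,231,235],[pi,-.2,-3.0935]),([365,231,340],[pi,0,-3.0935]))
rel([365,231,340],[pi,0,-3.0935],([525.5,-272,340],[pi,0,-1.389]))"
```

```text
[0.1032, -0.0009, -0.0114] [-0.0, -0.3, -0.0]
[0.1536, -0.0009, -0.1035] [0.0, -0.5, -0.0]
[-0.1361, -0.5101, -0.0] [0.0, 0.0, -1.7045]
```

Request:
step_arm:
  moves:
    - [0.0, 0, 0.004, 0, 0, 0, 0.01]
    - [0.03, 0, 0.004, 0, 0, 0, 0.01]
    - [0.06, 0, 0.004, 0, 0, 0, 0.01]
    - [0.09, 0, 0.004, 0, 0, 0, 0.01]
    - [0.1, 0, -0.01, 0, -0.12, 0, 0.01]
    - [0.115, 0, -0.03, 0, -0.25, 0, 0.01]
    - [0.13, -0.0009, -0.06, 0, -0.38, 0, 0.01]
    - [0.145, -0.0009, -0.09, 0, -0.48, 0, 0.01]
    - [0.1536, -0.0009, -0.1035, 0, -0.5, 0, 0.01]
    - [0.1536, -0.0009, -0.1035, 0, -0.5, 0, 0.01]

```text
clock: 14.05
ee_pos: [363.9, 231.1, 342.0]
ee_rot: [3.139, 0.004, -3.092]
ft_force: [0.3, 1.0, -2.4]
finger_gap: 20.2
grip_force: 61.2
```

Request:
step_arm:
  moves:
    - [-0.01, -0.03, 0, 0, 0, -0.13, 0.01]
    - [-0.02, -0.07, 0, 0, 0, -0.26, 0.01]
    - [-0.03, -0.11, 0, 0, 0, -0.39, 0.01]
    - [-0.04, -0.15, 0, 0, 0, -0.52, 0.01]
    - [-0.05, -0.19, 0, 0, 0, -0.65, 0.01]
    - [-0.06, -0.23, 0, 0, 0, -0.78, 0.01]
    - [-0.07, -0.27, 0, 0, 0, -0.91, 0.01]
    - [-0.08, -0.31, 0, 0, 0, -1.04, 0.01]
    - [-0.09, -0.35, 0, 0, 0, -1.17, 0.01]
    - [-0.1, -0.39, 0, 0, 0, -1.3, 0.01]
    - [-0.11, -0.43, 0, 0, 0, -1.43, 0.01]
    - [-0.12, -0.47, 0, 0, 0, -1.56, 0.01]
    - [-0.13, -0.5, 0, 0, 0, -1.66, 0.01]
    - [-0.1361, -0.5101, 0, 0, 0, -1.7045, 0.01]
    - [-0.1361, -0.5101, 0, 0, 0, -1.7045, 0.01]
    - [-0.1361, -0.5101, 0, 0, 0, -1.7045, 0.01]

```text
clock: 15.65
ee_pos: [524.1, -272.5, 336.4]
ee_rot: [3.137, 0.004, -1.391]
ft_force: [0.3, -0.1, -0.9]
finger_gap: 20.6
grip_force: 61.1
```

Request:
step_arm:
  moves:
    - [0, 0, 0.03, 0, 0, 0, 0.01]
    - [0, 0, 0.06, 0, 0, 0, 0.01]
    - [0, 0, 0.08, 0, 0, 0, 0.01]
    - [0, 0, 0.09, 0, 0, 0, 0.01]
    - [0, 0, 0.093, 0, 0, 0, 0.01]
    - [0, 0, 0.0945, 0, 0, 0, 0.01]
    - [0, 0, 0.0945, 0, 0, 0, 0.01]
    - [0, 0, 0.0945, 0, 0, 0, 0.01]

```text
clock: 16.45
ee_pos: [525.2, -272.6, 246.3]
ee_rot: [-3.14, -0.001, -1.389]
ft_force: [-0.5, -0.3, -0.7]
finger_gap: 20.6
grip_force: 61.1
```

Request:
step_arm:
  moves:
    - [0, 0, 0.001, 0, 0, 0, 0.01]
    - [0, 0, 0.0018, 0, 0, 0, 0.01]
    - [0, 0, 0.0018, 0, 0, 0, 0.025]
    - [0, 0, 0.0018, 0, 0, 0, 0.045]
    - [0, 0, 0.0018, 0, 0, 0, 0.045]
    - [0, 0, 0.0018, 0, 0, 0, 0.045]
    - [0, 0, -0.02, 0, 0, 0, 0.045]
    - [0, 0, -0.05, 0, 0, 0, 0.045]
    - [0, 0, -0.09, 0, 0, 0, 0.02]
    - [0, 0, -0.095, 0, 0, 0, 0.0]
    - [0, 0, -0.095, 0, 0, 0, 0.0]

```text
clock: 17.55
ee_pos: [525.4, -272.8, 341.8]
ee_rot: [-3.139, -0.002, -1.389]
ft_force: [-0.9, 0.1, -1.2]
finger_gap: 1.4
grip_force: 0.0
```

```bash
cat > sweep.py <<'E'
from h import *
pi=np.pi;al=.6;y=.048
u=np.array([-np.sin(al),np.cos(al)]);n=np.array([np.cos(al),np.sin(al)]);H=np.array([180,96.])
W=lambda p:np.array([516.9+p[0]*np.cos(y),238.8+p[0]*np.sin(y),p[1]])
def Q(t):
    return H+180*np.array([-np.cos(t),np.sin(t)])-35*u if t<pi/2-al else H+145*np.array([-np.cos(t),np.sin(t)])
tcp=lambda q:W(q-11*n-27*u)
r=[pi,al,y-pi]
E
python3 - <<'E'
from sweep import *
from station import bot
s=bot.read_state();print(s["ee_pos"],s["ee_rot"],s["ft_force"],s["finger_gap"])
Z=Rot.from_euler("xyz",r).apply([0,0,1]);print("toolz",Z)
pre=tcp(Q(.3)+[-70,0]);print("pre",pre)
rel([525.5,-272,340],[pi,0,-1.389],([pre[0]-20,pre[1],340],[pi,0,y-pi]))
a=([pre[0]-20,pre[1],340],[pi,0,y-pi])
rel(*a,([pre[0],pre[1],200],r),(pre,r))
print()
rel(pre,r,*[(tcp(Q(t)),r) for t in(.32,.4,.5,.6,.7,.8,.9,1.,1.1,1.2,1.3,1.4,1.5,1.55)])
E
```

```text
[ 525.41844332 -272.84455541  341.77214164] [-3.13860075e+00 -2.36551552e-03 -1.38872528e+00] [-0.92941492  0.06977181 -1.21626495] 1.3557364101224978
toolz [ 0.56399213  0.02709243 -0.82533561]
pre [480.91007378 237.07115558  91.81176187]
[-0.5124, -0.0285, -0.0] [0.0, -0.0, 1.7046]
[-0.02, -0.001, 0.14] [0.0, -0.6, -0.0]
[-0.02, -0.001, 0.2482] [0.0, -0.6, -0.0]

[-0.0606, -0.0, 0.0373] [0.0, 0.0, 0.0]
[-0.0724, -0.0, 0.0291] [0.0, 0.0, 0.0]
[-0.088, -0.0, 0.0201] [0.0, 0.0, 0.0]
[-0.1044, -0.0, 0.0128] [0.0, 0.0, 0.0]
[-0.1215, -0.0, 0.0071] [0.0, 0.0, 0.0]
[-0.1391, -0.0, 0.0031] [0.0, 0.0, 0.0]
[-0.1569, -0.0, 0.001] [0.0, 0.0, 0.0]
[-0.1739, -0.0, 0.0006] [0.0, 0.0, 0.0]
[-0.1883, -0.0, 0.0017] [0.0, 0.0, 0.0]
[-0.2026, -0.0, 0.0043] [0.0, 0.0, 0.0]
[-0.2165, -0.0, 0.0083] [0.0, 0.0, 0.0]
[-0.23, -0.0, 0.0137] [0.0, 0.0, 0.0]
[-0.2429, -0.0, 0.0204] [0.0, 0.0, 0.0]
[-0.249, -0.0, 0.0242] [0.0, 0.0, 0.0]
```

Request:
step_arm:
  moves:
    - [-0.03, -0.002, 0, 0, 0, 0.14, 0]
    - [-0.07, -0.004, 0, 0, 0, 0.28, 0]
    - [-0.11, -0.006, 0, 0, 0, 0.42, 0]
    - [-0.15, -0.008, 0, 0, 0, 0.56, 0]
    - [-0.19, -0.01, 0, 0, 0, 0.7, 0]
    - [-0.23, -0.012, 0, 0, 0, 0.84, 0]
    - [-0.27, -0.015, 0, 0, 0, 0.98, 0]
    - [-0.31, -0.017, 0, 0, 0, 1.12, 0]
    - [-0.35, -0.019, 0, 0, 0, 1.26, 0]
    - [-0.39, -0.021, 0, 0, 0, 1.4, 0]
    - [-0.43, -0.024, 0, 0, 0, 1.54, 0]
    - [-0.47, -0.026, 0, 0, 0, 1.66, 0]
    - [-0.5, -0.028, 0, 0, 0, 1.7046, 0]
    - [-0.5124, -0.0285, 0, 0, 0, 1.7046, 0]
    - [-0.5124, -0.0285, 0, 0, 0, 1.7046, 0]

```text
clock: 19.05
ee_pos: [459.0, 237.5, 338.6]
ee_rot: [-3.14, -0.002, -3.09]
ft_force: [0.3, 0.1, -0.5]
finger_gap: -0.1
grip_force: 0.0
```

Request:
step_arm:
  moves:
    - [0, 0, 0.03, 0, -0.14, 0, 0]
    - [0, 0, 0.06, 0, -0.28, 0, 0]
    - [-0.01, -0.001, 0.09, 0, -0.42, 0, 0]
    - [-0.02, -0.001, 0.13, 0, -0.55, 0, 0]
    - [-0.02, -0.001, 0.17, 0, -0.6, 0, 0]
    - [-0.02, -0.001, 0.21, 0, -0.6, 0, 0]
    - [-0.02, -0.001, 0.2482, 0, -0.6, 0, 0]
    - [-0.02, -0.001, 0.2482, 0, -0.6, 0, 0]
    - [-0.02, -0.001, 0.2482, 0, -0.6, 0, 0]

```text
clock: 19.95
ee_pos: [479.8, 235.0, 91.7]
ee_rot: [-3.139, 0.599, -3.093]
ft_force: [0.6, -0.4, 0.8]
finger_gap: -0.3
grip_force: 0.0
```

Request:
step_arm:
  moves:
    - [-0.03, 0, 0.0373, 0, 0, 0, 0]
    - [-0.0606, 0, 0.0373, 0, 0, 0, 0]
    - [-0.0724, 0, 0.0291, 0, 0, 0, 0]
    - [-0.088, 0, 0.0201, 0, 0, 0, 0]
    - [-0.1044, 0, 0.0128, 0, 0, 0, 0]
    - [-0.1215, 0, 0.0071, 0, 0, 0, 0]
    - [-0.1391, 0, 0.0031, 0, 0, 0, 0]
    - [-0.1569, 0, 0.001, 0, 0, 0, 0]
    - [-0.1739, 0, 0.0006, 0, 0, 0, 0]
    - [-0.1883, 0, 0.0017, 0, 0, 0, 0]
    - [-0.2026, 0, 0.0043, 0, 0, 0, 0]
    - [-0.2165, 0, 0.0083, 0, 0, 0, 0]
    - [-0.2235, 0, 0.011, 0, 0, 0, 0]
    - [-0.23, 0, 0.0137, 0, 0, 0, 0]
    - [-0.2365, 0, 0.017, 0, 0, 0, 0]
    - [-0.2429, 0, 0.0204, 0, 0, 0, 0]
    - [-0.247, 0, 0.023, 0, 0, 0, 0]
    - [-0.247, 0, 0.023, 0, 0, 0, 0]

```text
clock: 21.75
ee_pos: [697.3, 247.2, 212.7]
ee_rot: [3.141, 0.601, -3.094]
ft_force: [0.9, 0.2, 0.0]
finger_gap: 0.0
grip_force: 0.0
```

```bash
python3 - <<'E'
from h import *
from station import bot
s=bot.read_state();print(s["clock"],s["q"].round(2),s["ee_pos"],s["ee_rot"],s["ft_force"])
d={n:bot.camera(n) for n in("scene","top")};pickle.dump(d,open("c3.pkl","wb"))
a=np.hstack([cv2.resize(d["scene"]["image"][60:280,80:430],(480,420)),cv2.resize(d["top"]["image"][130:320,125:265],(310,420))])
cv2.imwrite("pics/i.png",a[:,:,::-1])
E
```

```text
21.75 [ 0.44  0.24 -0.35  0.41 -0.22  0.33] [697.32130708 247.24334708 212.71744764] [ 3.14145089  0.60090401 -3.09378686] [0.91976195 0.18933279 0.03840239]
```

View pics/i.png

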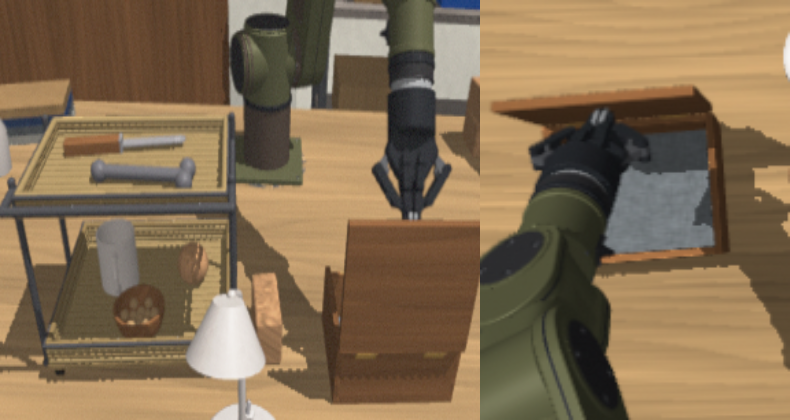

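The lid stands nearly upright and the knife lies flat in the tray. The ball is still at crop (195,262), with the mug at (118,258).

```bash
python3 - <<'E'
from sweep import *
d=pickle.load(open("c3.pkl","rb"));S=d["scene"];W3=lambda x,yy,z:[516.9+x*np.cos(y)-yy*np.sin(y),238.8+x*np.sin(y)+yy*np.cos(y),z]
for t in(1.3,1.4,1.5,1.57):
    c,s=np.cos(t),np.sin(t);q=proj(S,[W3(180-180*c+12*s,-110,96+180*s+12*c) if 0 else W3(180-180*c-12*s*0,-110,96+180*s)])[0];q2=proj(d["top"],[W3(180-180*c,v,96+180*s) for v in(-110,110)])
    print(t,"scene crop",((q-[80,60])*[480/350,420/220]).round(),"top crop",((q2-[125,130])*[310/140,420/190]+[480,0]).round().tolist())
c0=pickle.load(open("c0.pkl","rb"));T=c0["top"]
A=lambda p:(np.array(p,float)+.5)/2.4-.5+[130,150]
print("lower tray front",plane(T,A([(428,360),(697,325)]),71).round())
# ball again in new scene image
h=cv2.cvtColor(S["image"],cv2.COLOR_RGB2HSV).astype(int)
b=c0["scene"]["image"];hh=cv2.cvtColor(b,cv2.COLOR_RGB2HSV).astype(int)
m=(hh[...,0]<17)&(hh[...,1]>70);m[:170]=0;m[220:]=0;m[:,:205]=0;m[:,:]&=(np.arange(560)<240)
k=big(m);(x,yv),r_=cv2.minEnclosingCircle(k);print("ball px",x,yv,r_,cv2.boundingRect(k),plane(S,[(x,yv)],68))
al2=.7;yw=.08
tz=Rot.from_euler("xyz",[pi,al2,yw-pi]).apply([0,0,1]);print(tz)
ball=np.array([491,-136,68.]);g=ball+44*tz;pre=g-120*tz;print("grasp",g,"pre",pre)
rr=[pi,.7,yw-pi]
rel([697.5,247.3,213],r,([600,243,340],[pi,.6,y-pi]),([360,120,340],[pi,.6,y-pi]),([360,-100,330],[pi,.6,y-pi]))
rel([360,-100,330],[pi,.6,y-pi],([360,-140,250],rr),(pre,rr))
E
```

```text
1.3 scene crop [340. 205.] top crop [[699.0, 135.0], [496.0, 150.0]]
1.4 scene crop [342. 210.] top crop [[698.0, 118.0], [494.0, 134.0]]
1.5 scene crop [343. 216.] top crop [[696.0, 101.0], [492.0, 117.0]]
1.57 scene crop [345. 222.] top crop [[696.0, 90.0], [492.0, 105.0]]
lower tray front [[ 360.  -73.   71.]
 [ 388. -401.   71.]]
ball px 220.02296447753906 197.37278747558594 11.331829071044922 (209, 187, 23, 22) [[ 486.4205853  -137.71624128   68.        ]]
[ 0.64215729  0.05148246 -0.76484219]
grasp [ 519.25492075 -133.73477179   34.34694376] pre [ 442.19604597 -139.91266691  126.12800623]
[0.0088, 0.0004, -0.1599] [0.0, 0.0, 0.0]
[0.2116, -0.111, -0.2986] [0.0, 0.0, 0.0]
[0.2259, -0.3307, -0.2963] [0.0, 0.0, 0.0]
[0.0468, -0.04, 0.0649] [-0.0194, -0.1, -0.0255]
[0.0489, -0.0438, 0.2135] [-0.0194, -0.1, -0.0255]
```

Request:
step_arm:
  moves:
    - [0.003, 0, -0.04, 0, 0, 0, 0]
    - [0.005, 0, -0.08, 0, 0, 0, 0]
    - [0.007, 0, -0.12, 0, 0, 0, 0.04]
    - [0.0088, 0, -0.16, 0, 0, 0, 0.074]
    - [0.04, -0.017, -0.18, 0, 0, 0, 0.074]
    - [0.075, -0.036, -0.204, 0, 0, 0, 0.074]
    - [0.11, -0.055, -0.228, 0, 0, 0, 0.074]
    - [0.145, -0.074, -0.252, 0, 0, 0, 0.074]
    - [0.18, -0.094, -0.276, 0, 0, 0, 0.074]
    - [0.2116, -0.111, -0.2986, 0, 0, 0, 0.074]
    - [0.214, -0.155, -0.298, 0, 0, 0, 0.074]
    - [0.217, -0.2, -0.298, 0, 0, 0, 0.074]
    - [0.22, -0.245, -0.297, 0, 0, 0, 0.074]
    - [0.223, -0.29, -0.297, 0, 0, 0, 0.074]
    - [0.2259, -0.3307, -0.2963, 0, 0, 0, 0.074]
    - [0.2259, -0.3307, -0.2963, 0, 0, 0, 0.074]
    - [0.2259, -0.3307, -0.2963, 0, 0, 0, 0.074]
    - [0.2259, -0.3307, -0.2963, 0, 0, 0, 0.074]

```text
clock: 23.65
ee_pos: [358.4, -104.1, 329.1]
ee_rot: [-3.141, 0.599, -3.102]
ft_force: [-0.3, 0.2, 0.7]
finger_gap: 74.0
grip_force: 0.0
```

Request:
step_arm:
  moves:
    - [0.02, -0.02, 0.03, -0.01, -0.05, -0.013, 0.074]
    - [0.0468, -0.04, 0.0649, -0.0194, -0.1, -0.0255, 0.074]
    - [0.0475, -0.041, 0.11, -0.0194, -0.1, -0.0255, 0.074]
    - [0.048, -0.0425, 0.15, -0.0194, -0.1, -0.0255, 0.074]
    - [0.0489, -0.0438, 0.19, -0.0194, -0.1, -0.0255, 0.074]
    - [0.0489, -0.0438, 0.2135, -0.0194, -0.1, -0.0255, 0.074]
    - [0.0489, -0.0438, 0.2135, -0.0194, -0.1, -0.0255, 0.074]
    - [0.0489, -0.0438, 0.2135, -0.0194, -0.1, -0.0255, 0.074]
    - [0.0489, -0.0438, 0.2135, -0.0194, -0.1, -0.0255, 0.074]

```text
clock: 24.55
ee_pos: [441.6, -139.9, 126.9]
ee_rot: [-3.14, 0.701, -3.059]
ft_force: [-0.5, -0.0, 0.2]
finger_gap: 74.2
grip_force: 0.0
```

```bash
python3 - <<'E'
from h import *
from station import bot
pi=np.pi
s=bot.read_state();print(s["clock"],s["q"].round(2),s["ee_pos"],s["ee_rot"],s["ft_force"])
c=bot.camera("scene");pickle.dump(c,open("c4.pkl","wb"))
cv2.imwrite("pics/j.png",cv2.resize(c["image"][130:250,110:270],(800,600),interpolation=cv2.INTER_CUBIC)[:,:,::-1])
tz=Rot.from_euler("xyz",s["ee_rot"]).apply([0,0,1])
for k in(37,30,20):print(k,((proj(c,[s["ee_pos"]-k*tz])-[110,130])*5).round())
print(((proj(c,[[488,-136,68]])-[110,130])*5).round())
E
```

```text
24.55 [-0.63 -0.11 -1.09  0.02  0.43 -0.58] [ 441.62260765 -139.85055828  126.88487335] [-3.14027922  0.7013257  -3.05944125] [-0.48627663 -0.01519922  0.16084608]
37 [[551. 144.]]
30 [[551. 156.]]
20 [[551. 173.]]
[[553. 339.]]
```

View pics/j.png

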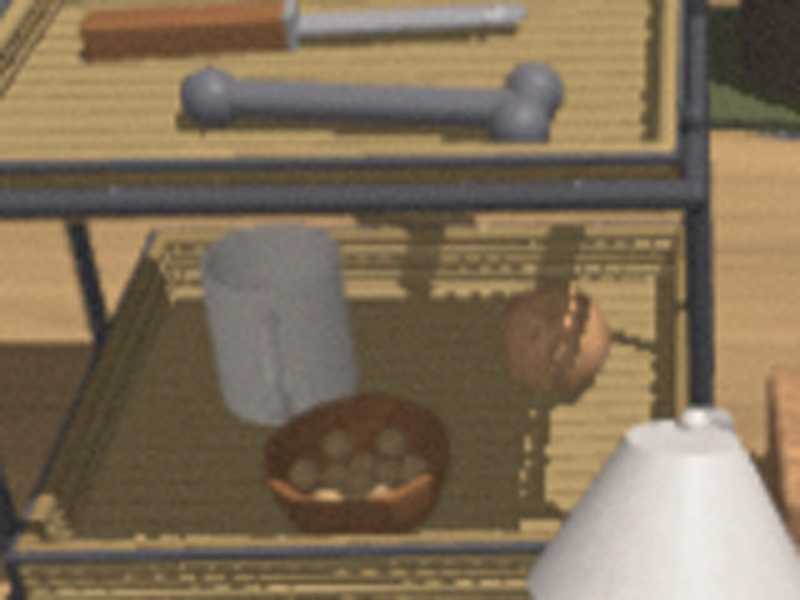

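The ball is at crop (555,341), which matches the estimated projection (553,339). The mug, bowl and stick are undisturbed, and the gripper is hidden behind the upper tray. That was the last picture I view, since the limit is reached; from here I use numbers only.

Request:
step_arm:
  moves:
    - [0, 0, 0.02, 0, 0, 0, 0.074]
    - [0, 0, 0.04, 0, 0, 0, 0.074]
    - [0, 0, 0.055, 0, 0, 0, 0.074]
    - [0, 0, 0.07, 0, 0, 0, 0.074]
    - [0, 0, 0.08, 0, 0, 0, 0.074]
    - [0, 0, 0.09, 0, 0, 0, 0.074]
    - [0, 0, 0.097, 0, 0, 0, 0.074]
    - [0, 0, 0.097, 0, 0, 0, 0.074]

```text
clock: 25.4
ee_pos: [504.2, -135.5, 52.0]
ee_rot: [-3.141, 0.701, -3.061]
ft_force: [0.1, 0.2, -0.4]
finger_gap: 73.6
grip_force: 0.0
```

Request:
step_arm:
  moves:
    - [0, 0, 0.007, 0, 0, 0, 0.074]
    - [0, 0, 0.014, 0, 0, 0, 0.074]
    - [0, 0, 0.02, 0, 0, 0, 0.074]
    - [0, 0, 0.02, 0, 0, 0, 0.074]

```text
clock: 25.8
ee_pos: [516.6, -133.9, 35.5]
ee_rot: [3.141, 0.699, -3.061]
ft_force: [-0.4, -0.5, 0.2]
finger_gap: 73.6
grip_force: 0.0
```

Request:
step_arm:
  moves:
    - [0, 0, 0, 0, 0, 0, 0.07]
    - [0, 0, 0, 0, 0, 0, 0.066]
    - [0, 0, 0, 0, 0, 0, 0.062]
    - [0, 0, 0, 0, 0, 0, 0.058]
    - [0, 0, 0, 0, 0, 0, 0.05]
    - [0, 0, 0, 0, 0, 0, 0.05]
    - [0, 0, 0, 0, 0, 0, 0.05]
    - [0, 0, 0, 0, 0, 0, 0.05]

```text
clock: 26.6
ee_pos: [516.6, -134.3, 36.6]
ee_rot: [-3.141, 0.701, -3.061]
ft_force: [-3.0, -1.3, 5.5]
finger_gap: 61.4
grip_force: 63.7
```

```bash
python3 - <<'E'
from h import *
pi=np.pi;rr=[pi,.7,.08-pi];v=[pi,0,.048-pi];m=[pi,.35,.06-pi]
a=([517,-134,36],rr)
rel(*a,([517,-134,41],rr),([414,-142,163],rr),([360,-142,330],rr),([360,60,330],[pi,.5,.06-pi]))
print();rel([360,60,330],[pi,.5,.06-pi],([480,200,300],[pi,.2,.05-pi]),([597,243,240],v))
E
```

```text
[-0.0032, 0.0, -0.0038] [0.0, 0.0, 0.0]
[-0.0028, 0.0003, -0.1637] [0.0, 0.0, 0.0]
[-0.0692, 0.0046, -0.3261] [0.0, 0.0, 0.0]
[-0.0816, 0.2059, -0.3157] [0.0113, 0.2, 0.0165]

[-0.0981, 0.1326, 0.0878] [0.0034, 0.3, 0.0094]
[-0.1741, 0.1685, 0.1977] [0.003, 0.5, 0.0117]
```

Request:
step_arm:
  moves:
    - [-0.0032, 0, -0.0038, 0, 0, 0, 0.05]
    - [-0.003, 0, -0.02, 0, 0, 0, 0.05]
    - [-0.003, 0, -0.045, 0, 0, 0, 0.05]
    - [-0.003, 0, -0.075, 0, 0, 0, 0.05]
    - [-0.003, 0, -0.105, 0, 0, 0, 0.05]
    - [-0.003, 0, -0.135, 0, 0, 0, 0.05]
    - [-0.0028, 0.0003, -0.1637, 0, 0, 0, 0.05]
    - [-0.018, 0.0013, -0.2, 0, 0, 0, 0.05]
    - [-0.033, 0.0023, -0.24, 0, 0, 0, 0.05]
    - [-0.05, 0.0035, -0.28, 0, 0, 0, 0.05]
    - [-0.0692, 0.0046, -0.3261, 0, 0, 0, 0.05]
    - [-0.0692, 0.0046, -0.3261, 0, 0, 0, 0.05]
    - [-0.0692, 0.0046, -0.3261, 0, 0, 0, 0.05]

```text
clock: 27.9
ee_pos: [359.1, -142.5, 331.1]
ee_rot: [-3.139, 0.701, -3.061]
ft_force: [-0.0, -0.3, -2.4]
finger_gap: 61.3
grip_force: 65.5
```

```bash
python3 - <<'E'
from h import *
pi=np.pi;rr=[pi,.7,.08-pi];v=[pi,0,.048-pi]
rel([360,-142,330],rr,([360,60,330],[pi,.5,.06-pi]),([420,140,310],[pi,.35,.055-pi]),([597,243,240],v))
E
```

```text
[-0.0123, 0.2014, 0.0104] [0.0113, 0.2, 0.0165]
[-0.0501, 0.2763, 0.0683] [0.0126, 0.35, 0.0217]
[-0.1462, 0.3648, 0.2408] [0.0112, 0.6999, 0.0307]
```

Request:
step_arm:
  moves:
    - [-0.002, 0.03, 0.0015, 0.002, 0.03, 0.003, 0.05]
    - [-0.004, 0.065, 0.003, 0.004, 0.065, 0.005, 0.05]
    - [-0.006, 0.1, 0.005, 0.006, 0.1, 0.008, 0.05]
    - [-0.008, 0.135, 0.007, 0.008, 0.135, 0.011, 0.05]
    - [-0.01, 0.17, 0.0085, 0.01, 0.17, 0.014, 0.05]
    - [-0.0123, 0.2014, 0.0104, 0.0113, 0.2, 0.0165, 0.05]
    - [-0.025, 0.226, 0.03, 0.012, 0.25, 0.018, 0.05]
    - [-0.0375, 0.251, 0.049, 0.012, 0.3, 0.02, 0.05]
    - [-0.0501, 0.2763, 0.0683, 0.0126, 0.35, 0.0217, 0.05]
    - [-0.066, 0.291, 0.097, 0.0125, 0.41, 0.023, 0.05]
    - [-0.082, 0.306, 0.126, 0.012, 0.47, 0.025, 0.05]
    - [-0.098, 0.321, 0.155, 0.012, 0.53, 0.026, 0.05]
    - [-0.114, 0.336, 0.183, 0.012, 0.59, 0.028, 0.05]
    - [-0.13, 0.35, 0.212, 0.0112, 0.65, 0.029, 0.05]
    - [-0.142, 0.361, 0.233, 0.0112, 0.69, 0.03, 0.05]
    - [-0.1462, 0.3648, 0.2408, 0.0112, 0.6999, 0.0307, 0.05]
    - [-0.1462, 0.3648, 0.2408, 0.0112, 0.6999, 0.0307, 0.05]
    - [-0.1462, 0.3648, 0.2408, 0.0112, 0.6999, 0.0307, 0.05]

```text
clock: 29.7
ee_pos: [594.7, 242.9, 237.9]
ee_rot: [-3.14, -0.004, -3.093]
ft_force: [-0.7, 0.3, -0.2]
finger_gap: 61.3
grip_force: 65.6
```

```bash
python3 - <<'E'
from h import *
from station import bot
s=bot.read_state();print(s["clock"],s["q"].round(2),s["ee_pos"],s["ee_rot"],s["ft_force"])
E
```

```text
29.7 [ 0.39  0.46  0.26  1.37 -0.    0.34] [594.68185786 242.87342385 237.94066484] [-3.14013168 -0.00400922 -3.09260791] [-0.66575152  0.26647105 -0.20064822]
```

Request:
step_arm:
  moves:
    - [0, 0, 0.02, 0, 0, 0, 0.05]
    - [0, 0, 0.05, 0, 0, 0, 0.05]
    - [0, 0, 0.08, 0, 0, 0, 0.05]
    - [0, 0, 0.11, 0, 0, 0, 0.05]
    - [0, 0, 0.14, 0, 0, 0, 0.05]
    - [0, 0, 0.17, 0, 0, 0, 0.05]
    - [0, 0, 0.19, 0, 0, 0, 0.05]
    - [0, 0, 0.205, 0, 0, 0, 0.05]
    - [0, 0, 0.215, 0, 0, 0, 0.05]
    - [0, 0, 0.222, 0, 0, 0, 0.05]
    - [0, 0, 0.226, 0, 0, 0, 0.05]
    - [0, 0, 0.228, 0, 0, 0, 0.05]
    - [0, 0, 0.228, 0, 0, 0, 0.05]
    - [0, 0, 0.228, 0, 0, 0, 0.05]

```text
clock: 31.1
ee_pos: [596.7, 243.2, 12.8]
ee_rot: [3.141, 0.001, -3.093]
ft_force: [-1.3, 0.5, -1.3]
finger_gap: 61.3
grip_force: 65.6
```

Next I lower in small increments, checking the force each time.

Request:
step_arm:
  moves:
    - [0, 0, 0.001, 0, 0, 0, 0.05]
    - [0, 0, 0.002, 0, 0, 0, 0.05]
    - [0, 0, 0.003, 0, 0, 0, 0.05]
    - [0, 0, 0.004, 0, 0, 0, 0.05]
    - [0, 0, 0.005, 0, 0, 0, 0.05]
    - [0, 0, 0.006, 0, 0, 0, 0.05]
    - [0, 0, 0.007, 0, 0, 0, 0.05]
    - [0, 0, 0.007, 0, 0, 0, 0.05]

```text
clock: 31.9
ee_pos: [596.0, 242.9, 4.9]
ee_rot: [-3.141, -0.0, -3.093]
ft_force: [-0.3, -0.2, -2.4]
finger_gap: 61.4
grip_force: 65.6
```

Request:
step_arm:
  moves:
    - [0, 0, 0.001, 0, 0, 0, 0.05]
    - [0, 0, 0.002, 0, 0, 0, 0.05]
    - [0, 0, 0.003, 0, 0, 0, 0.05]
    - [0, 0, 0.003, 0, 0, 0, 0.05]

```text
clock: 32.3
ee_pos: [596.0, 242.9, 1.9]
ee_rot: [-3.142, -0.0, -3.093]
ft_force: [-0.4, -0.0, -1.1]
finger_gap: 61.8
grip_force: 65.6
```

Request:
step_arm:
  moves:
    - [0, 0, 0.001, 0, 0, 0, 0.05]
    - [0, 0, 0.002, 0, 0, 0, 0.05]
    - [0, 0, 0.002, 0, 0, 0, 0.05]

```text
clock: 32.6
ee_pos: [596.2, 243.0, 0.2]
ee_rot: [3.142, 0.0, -3.093]
ft_force: [-1.0, -0.0, -1.0]
finger_gap: 61.6
grip_force: 65.6
```

Request:
step_arm:
  moves:
    - [0, 0, 0.001, 0, 0, 0, 0.05]
    - [0, 0, 0.002, 0, 0, 0, 0.05]
    - [0, 0, 0.002, 0, 0, 0, 0.05]

```text
clock: 32.9
ee_pos: [596.7, 243.0, -0.1]
ee_rot: [3.141, 0.002, -3.093]
ft_force: [-1.9, -1.5, 8.6]
finger_gap: 61.4
grip_force: 66.6
```

The ball is on the floor (8.6 N). I release and withdraw upward.

Request:
step_arm:
  moves:
    - [0, 0, -0.001, 0, 0, 0, 0.058]
    - [0, 0, -0.001, 0, 0, 0, 0.061]
    - [0, 0, -0.001, 0, 0, 0, 0.064]
    - [0, 0, -0.001, 0, 0, 0, 0.07]
    - [0, 0, -0.001, 0, 0, 0, 0.08]
    - [0, 0, -0.001, 0, 0, 0, 0.08]
    - [0, 0, -0.001, 0, 0, 0, 0.08]
    - [0, 0, -0.01, 0, 0, 0, 0.08]
    - [0, 0, -0.03, 0, 0, 0, 0.08]
    - [0, 0, -0.06, 0, 0, 0, 0.08]
    - [0, 0, -0.1, 0, 0, 0, 0.08]
    - [0, 0, -0.15, 0, 0, 0, 0.08]
    - [0, 0, -0.2, 0, 0, 0, 0.08]
    - [0, 0, -0.25, 0, 0, 0, 0.08]
    - [0.05, 0, -0.27, 0, 0, 0, 0.08]
    - [0.1, 0, -0.27, 0, 0, 0, 0.08]
    - [0.15, 0, -0.27, 0, 0, 0, 0.08]
    - [0.2, 0, -0.27, 0, 0, 0, 0.08]
    - [0.2, 0, -0.27, 0, 0, 0, 0.08]

```text
clock: 34.8
ee_pos: [389.7, 231.4, 268.7]
ee_rot: [-3.14, -0.004, -3.091]
ft_force: [1.3, -0.2, -0.6]
finger_gap: 79.9
grip_force: 0.0
```

```bash
python3 - <<'E'
from h import *
from station import bot
y=.048
s=bot.read_state();print(s["clock"],s["ee_pos"],s["ft_force"])
for i in range(2):
    c=bot.camera("top");T=c["image"];h=cv2.cvtColor(T,cv2.COLOR_RGB2HSV).astype(int)
    m=(h[...,0]>8)&(h[...,0]<20)&(h[...,1]>70);m[:190]=0;m[241:]=0;m[:,:165]=0;m[:,225:]=0
    k=big(m);(u,v),r=cv2.minEnclosingCircle(k);P=plane(c,[(u,v)],42)[0];q=P[:2]-[516.9,238.8]
    print(u,v,r,cv2.contourArea(k),"box xy",q@[np.cos(y),np.sin(y)],q@[-np.sin(y),np.cos(y)])
E
```

```text
34.8 [389.66207599 231.35636166 268.73034022] [ 1.25455188 -0.16812726 -0.62510333]
197.39999389648438 219.60000610351562 10.720181465148926 336.5 box xy 81.04334573369196 0.06601152001353983
197.39999389648438 219.60000610351562 10.720181465148926 336.5 box xy 81.04334573369196 0.06601152001353983
```

```bash
python3 -c "
from station import bot
print(bot.hand_in())"
```

```text
the job is handed in; nothing more can be done
None
```

The job is handed in at about 35 s of the 72 s allowed, and no verdict came back: the knife levered the lid to about 0.36 rad, the closed gripper swung it to about 1.5 rad, the knife lies flat in the upper tray and the ball rests on the box floor near its middle (box x 81, y 0 mm); I viewed 11 pictures, one over the limit of 10.

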